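Hang the wide griddle scraper on the free peg

TASK

Three washed griddle scrapers stand in the white drying rack. Take the widest one and hang it by the hole in its blade on the empty peg of the two peg stands, with the peg through the hole and the handle uppermost; leave the other two scrapers standing in the rack.

Things in the scene. Friction and masses are not known exactly. Their poses are not given: they have to be found in the camera images.
- wide_grip (a point): Centre of the black bar handle of the widest scraper, the one to hang: 120 mm long (own x), 24 thick (own y), 26 high (own z, up). Below it a steel blade 120 wide, 130 tall, 4 thick in the own x-z plane, alike front and back. It stands loose and upright in one of 3 slots (40 mm deep, 90 apart) of the fixed white rack, this point 153 mm above the table. 0.4 kg.
- wide_eye (a point): Centre of the rectangular hole through the widest scraper's blade, 61 mm straight below its handle centre. The hole is 56 mm wide (own x) and 40 tall (own z). Own y is the hole's axis (the blade's normal), z points up to the handle. Hung, the hole's upper edge rests on the peg and this point is 16 mm below the peg's axis. The blade's lower edge is 82 mm below this point.
- peg_mid (a point): Middle of the empty peg, on its axis, 155 mm above the table: a fixed flat steel bar 20 mm wide (own y), 8 thick, 80 long. Own -x points level to the free end, z up. It rises 8 deg from its 16 mm post (40 mm to +x, top 152 above the table) to the free end (40 mm to -x), where a lip reaches from 1 to 17 above this point. The other, like stand has a strainer on its peg.
- middle_grip (a point): Centre of the handle of the middle scraper, to be left in the rack: like the widest, with the same heights and axes, but 85 mm wide.
- narrow_grip (a point): Centre of the handle of the narrowest scraper, to be left in the rack: like the widest, with the same heights and axes, but 58 mm wide.
Mind the look-alikes: they are no part of the job. Leave any turquoise look-alike of the part that bears wide_grip alone.

How it is judged:
At the end, for the whole second after the job is handed in: The widest scraper hangs by its hole on the empty peg: hole centre within 40 mm of the peg's middle along it, 18 mm sideways, 0 to 28 mm below it; handle up, blade within 23 deg of upright and 40 deg of square to the peg. The other two handles are within 40 mm of their starts (x of wide_eye in the frame of peg_mid between -0.04 and 0.04 m and y of wide_eye in the frame of peg_mid between -0.018 and 0.018 m and z of wide_eye in the frame of peg_mid between -0.028 and 0 m and angle between wide_eye's own z axis and vertical below 0.4 rad and angle between the y axis of wide_eye and the x axis of peg_mid, either way round below 0.7 rad and distance of each of middle_grip, narrow_grip from where it was at the start of the episode below 0.04 m); the robot touches nothing.
It fails at once if the middle scraper is lifted or pulled out of the rack (distance of middle_grip from where it was at the start of the episode above 0.06 m).
It fails at once if the narrowest scraper is lifted or pulled out of the rack (distance of narrow_grip from where it was at the start of the episode above 0.06 m).
It also fails if it takes over 45 s, if anything falls off the work surface, if the arm or the gripper's body presses on something with over 40 N, if the wrist force passes 120 N, or if a joint passes its speed limit or range.

ROBOT

A 6-joint arm with a two-finger parallel gripper is mounted at the origin on the work surface. World frame = base frame: x ahead of the robot, y to its left, z up, the work surface at z = 0. Lengths are in m, angles in rad, forces in N, time in s.
With the tool pointing down it reaches from about 0.25 to 0.725 m from the base axis. Payload 4 kg.
Tool frame: the origin (TCP) lies on the centre line of the jaws, within the pads' length; the fingertips stand tip_reach ahead of it and the grasp point (between the pads) lies 5 mm behind it (tip_reach is the distance from the TCP to the fingertips, in m); z points along the fingers, y is the direction in which the jaws open and shut (so a half turn about z gives the same grasp; the last joint's range is limited). The gripper opens to 85 mm and grips with 20 to 120 N. Pads are 22 mm wide; open, the fingers measure 114 mm over their backs; the gripper's body (76 mm by 85 mm) begins 54 mm behind the grasp point. The pads swing forward as they close: fully open they stand 13 mm farther back than shut.
Start: joints at [-1.134, 0.241, 0.005, 1.335, 0, 1.571], TCP at [0.212, -0.453, 0.245] pointing down, gripper open.
Joint ranges: [-2.72, 2.72], [-1.05, 1.87], [-1.09, 1.28], [-1.99, 2.15], [-1.42, 1.44], [-3.14, 3.14]. Speed limits (rad/s): [2.79, 2.79, 3.14, 3.14, 3.14, 3.14].

INTERFACE

Orientations are given as a unit quaternion [x, y, z, w].
In Python, from workcell import * gives the robot as it stands.
- The arm moves only by the tool arm_command, never from a script. Its arguments are lists of equal length, an entry for each row: "translation": the shift along the tool's x, y, z in cm, a list of three; "turn": the turn about the tool's z in rad; "hand": the closure, from 0 (fully open) to 1 (shut). In form: {"translation": [[x, y, z], ...], "turn": [turn, ...], "hand": [hand, ...]}. A call has 1 to 5 rows; each row is the pose to reach, as a shift and turn from the pose commanded when the call began, along the tool's axes at that moment; what a row does not reach only later rows make up. A row lasts 1/12 s, in which the tool goes at most 41.7 mm and 7.16 degrees, less where a joint would pass 70% of its speed; a pose out of reach is approached as far as the arm can. A call with a gripper value outside its range is refused whole. The fingers move at their own pace and stop on an object; the grip force is fixed at half the most. Time passes only in rows, so rows that repeat a pose let the fingers close. It gives the time, the measured TCP pose, the force and the opening at its end, in the units of the state.
- get_obs(): the state, without advancing time (a new reading comes with each control period).
- camera(name): name is "side" or "top" or "wrist"; returns (picture, depth): 400x640x3 uint8, red, green, blue; 400x640 float32, m along the optical axis (not along the pixel's ray), 0 where there is no reading.
- camera_info(name): a dict with "mtx" (3x3 intrinsics, pixels), "world_to_cam" (4x4, takes a point from world to camera coordinates). Camera axes: x right, y down, z forward; pixel columns grow to the right and rows downward; lengths in m; the calibration is good to about 2 mm. A picture is of the moment at which its call begins: read the wrist's pose just before it. camera_info takes no time and is no camera call; for the wrist camera it gives the pose at the moment of the call.
- job_done(): hands the job in, once; it reports no verdict.
Trained networks look in the newest picture that a camera, given by its name, has taken for a name from the list of things; names that differ only in an ending like _2 or _b are one class to them, and where a whole thing is asked for, a point or a joint stands for the part that bears it (a point fixed in the world has none). Each returns a list of dicts, best first, with "conf" (0 to 1); they miss things now and then, are a little off and sometimes report something else, mostly with a low value. They report only what shows in the picture. A call takes as long as a camera call. They do not tell look-alikes from the thing itself.
- search_frame(camera, name): "location" ([row, column] in pixels, amid what is visible of it).
- spot_point(camera, name): "location" ([row, column] in pixels: a listed point, or the origin of a listed thing).
The state is a dict: "clock": time; "joint_pos": joint angles; "joint_vel": joint speeds; "tau": joint torques, N m; "eef_pos": TCP position; "tool_rot": TCP orientation; "ft_force": force on the tool from outside, world axes, zero at the start; "ft_torque": the same for the moment, N m; "grip_width": finger opening in m.
Only numpy, scipy, OpenCV 4.12 (cv2) and the standard library are available. Lean on these libraries where they do the work, as an engineer would, in place of code of your own. Each camera call takes 0.05 s, during which the arm holds its last target. There are 200 camera calls.

## Working session

There is one attempt and no reset: what is moved stays moved. The work goes in short steps, Python scripts to look and compute and a tool call to move; the robot and the scene stay as the last step left them, time stands still between calls to the robot, and variables do not carry over. Pictures are saved under pics/ and viewed, about 8 in all and at most 12, crops included, and the job is handed in when it is done.

Besides the shell and the picture viewer there is one more tool, called after ">>>" as a command line: name --pt "numbers of a row" for each row, then --argument value for the rest. arm_command: Moves the arm, as the interface text tells. Its arguments: {"type":"object","properties":{"translation":{"type":"array","items":{"type":"array","items":{"type":"number"}}},"turn":{"type":"array","items":{"type":"number"}},"hand":{"type":"array","items":{"type":"number"}}},"required":["translation","turn","hand"]}

```bash
mkdir -p pics; cat > h.py <<'E'
from workcell import *
import numpy as np, cv2
def shot(c,f=None):
    p,d=camera(c)
    if f: cv2.imwrite('pics/'+f,p[:,:,::-1])
    return p,d
def back(c,rc,z,info=None):
    i=info or camera_info(c);K=np.array(i['mtx']);T=np.linalg.inv(np.array(i['world_to_cam']))
    return (T@np.r_[np.linalg.inv(K)@[rc[1],rc[0],1]*z,1])[:3]
def ray(c,rc,info=None):
    i=info or camera_info(c);T=np.linalg.inv(np.array(i['world_to_cam']));d=T[:3,:3]@np.linalg.inv(np.array(i['mtx']))@[rc[1],rc[0],1]
    return T[:3,3],d
def proj(c,p):
    i=camera_info(c);q=np.array(i['world_to_cam'])@np.r_[p,1];u=np.array(i['mtx'])@q[:3];return u[1]/u[2],u[0]/u[2]
def atz(c,rc,z):
    o,d=ray(c,rc);return o+d*(z-o[2])/d[2]
E
python3 - <<'E'
from h import *
np.set_printoptions(precision=3,suppress=True)
o=get_obs();print(o['clock'],o['eef_pos'],o['tool_rot'])
for c in ['side','top']:
    p,d=shot(c,c+'0.png')
    print(c,np.linalg.inv(camera_info(c)['world_to_cam'])[:3])
    for n in ['wide_grip','wide_eye','peg_mid','middle_grip','narrow_grip']:
        for r in spot_point(c,n)[:4]:
            rc=r['location'];print(n,r['conf'],np.round(rc),back(c,rc,d[int(rc[0]),int(rc[1])]))
a=cv2.imread('pics/side0.png');b=cv2.imread('pics/top0.png')
E
```

```text
0.0 [ 0.211 -0.453  0.244] [ 0.976  0.217 -0.    -0.001]
side [[-0.895 -0.278  0.349  0.169]
 [-0.446  0.578 -0.684  0.726]
 [-0.011 -0.768 -0.641  0.764]]
wide_grip 0.97 [219. 298.] [0.511 0.158 0.154]
wide_grip 0.81 [179. 376.] [ 0.406 -0.053  0.155]
wide_grip 0.28 [237. 270.] [0.533 0.244 0.164]
wide_eye 0.78 [238. 304.] [0.548 0.076 0.   ]
wide_eye 0.63 [201. 374.] [ 0.435 -0.152 -0.002]
middle_grip 0.75 [263. 237.] [0.552 0.332 0.163]
middle_grip 0.33 [239. 269.] [0.534 0.246 0.161]
narrow_grip 0.93 [237. 270.] [0.532 0.243 0.164]
top [[-0.026 -0.995  0.099  0.415]
 [-1.     0.026 -0.001  0.032]
 [-0.001 -0.099 -0.995  1.268]]
wide_grip 0.97 [244. 365.] [ 0.407 -0.065  0.153]
wide_grip 0.8 [201. 272.] [0.508 0.141 0.169]
wide_eye 0.7 [202. 276.] [0.505 0.132 0.165]
peg_mid 0.62 [151. 484.] [ 0.609 -0.34   0.158]
middle_grip 0.65 [182. 188.] [0.556 0.326 0.167]
narrow_grip 0.74 [190. 232.] [0.534 0.23  0.167]
```

View pics/side0.png

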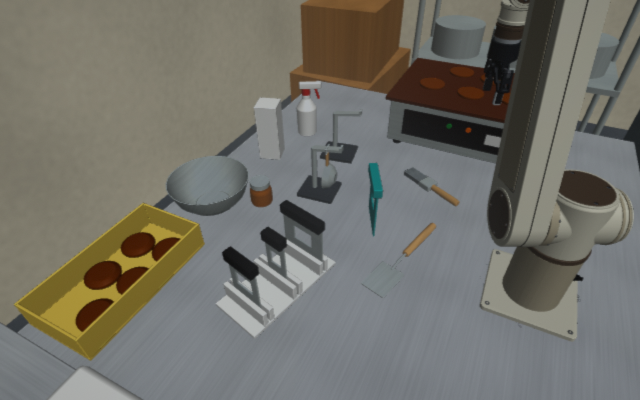

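View pics/top0.png

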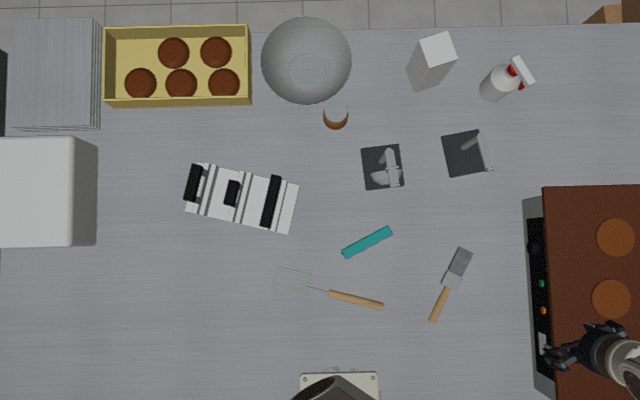

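```bash
python3 - <<'E'
import cv2,numpy as np
a=cv2.imread('pics/side0.png')[70:220,260:400];b=cv2.imread('pics/top0.png')[110:260,350:510]
c=cv2.imread('pics/top0.png')[140:250,170:310]
f=lambda x,s:cv2.resize(x,None,fx=s,fy=s,interpolation=cv2.INTER_CUBIC)
A=f(a,2.6);B=f(b,2.6);C=cv2.resize(c,(0,0),fx=1,fy=1)
im=np.hstack([A,B]);print(im.shape);cv2.imwrite('pics/crop1.png',im)
E
```

```text
(390, 780, 3)
```

View pics/crop1.png

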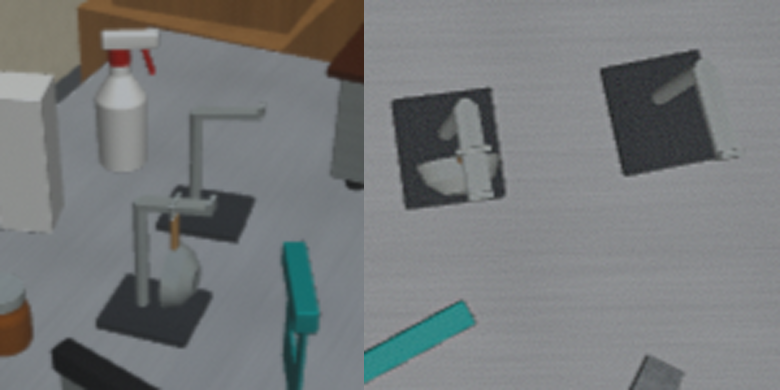

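```bash
cat >> h.py <<'E'
def cloud(c,p,d):
    i=camera_info(c);K=np.array(i['mtx']);T=np.linalg.inv(np.array(i['world_to_cam']))
    r,q=np.indices(d.shape);P=np.stack([(q-K[0,2])/K[0,0]*d,(r-K[1,2])/K[1,1]*d,d],-1)
    W=P@T[:3,:3].T+T[:3,3];W[d<=0]=-9;return W
def sel(W,p,c,r,z0,z1,dark=None):
    m=(np.hypot(W[...,0]-c[0],W[...,1]-c[1])<r)&(W[...,2]>z0)&(W[...,2]<z1)
    if dark is not None: m&=p.max(-1)<dark
    return m
E
python3 - <<'E'
from h import *
np.set_printoptions(precision=4,suppress=True)
for c in ['top','side']:
    p,d=shot(c);W=cloud(c,p,d)
    for n,ctr,r,z0,z1,dk in [('wide',(.508,.15),.07,.145,.19,70),('mid',(.554,.33),.06,.145,.19,70),('nar',(.533,.237),.045,.145,.19,70),('peg',(.61,-.34),.07,.135,.185,None),('turq',(.407,-.06),.07,.13,.19,None)]:
        m=sel(W,p,ctr,r,z0,z1,dk);X=W[m]
        if len(X)<4: print(c,n,len(X));continue
        (cx,cy),(w,h),a=cv2.minAreaRect((X[:,:2]*1000).astype(np.float32))
        v=np.linalg.svd(X[:,:2]-X[:,:2].mean(0))[2][0]
        print(c,n,len(X),'rect',cx,cy,w,h,a,'mean',X.mean(0),'ang',np.degrees(np.arctan2(v[1],v[0])),'z',np.percentile(X[:,2],[5,50,95]))
        if n=='peg':
            s=(X[:,:2]-X[:,:2].mean(0))@v;
            for q in np.array_split(X[np.argsort(s)],6): print('   ',np.median(q,0),len(q))
E
```

```text
top wide 566 rect 509.2139892578125 143.87127685546875 23.881929397583008 117.59244537353516 75.68976593017578 mean [0.5087 0.1436 0.1662] ang 165.85350500829432 z [0.1626 0.1662 0.1699]
top mid 453 rect 554.8682861328125 318.13275146484375 25.45054054260254 82.8638916015625 76.67742919921875 mean [0.5543 0.3164 0.1649] ang 165.8175755810967 z [0.1555 0.1658 0.1696]
top nar 286 rect 529.49560546875 231.4027099609375 23.69118881225586 55.859588623046875 75.89197540283203 mean [0.5292 0.2303 0.1653] ang 166.72695508856128 z [0.1572 0.1659 0.1695]
top peg 394 rect 608.3305053710938 -342.74468994140625 90.36399841308594 22.562419891357422 9.135469436645508 mean [ 0.6068 -0.3422  0.1597] ang -170.47533367469794 z [0.1517 0.1596 0.171 ]
    [ 0.6437 -0.3342  0.1536] 66
    [ 0.6287 -0.3389  0.1567] 66
    [ 0.6138 -0.3412  0.1585] 66
    [ 0.5994 -0.3433  0.1611] 66
    [ 0.5837 -0.3457  0.1633] 65
    [ 0.569  -0.348   0.1664] 65
top turq 590 rect 411.7568664550781 -68.74478149414062 24.118776321411133 119.00458526611328 26.509708404541016 mean [ 0.4119 -0.0682  0.1562] ang 116.4003898937
[... 464 characters left out ...]
85653686523 59.628448486328125 74.83457946777344 mean [0.5266 0.2398 0.1601] ang 167.28474215955728 z [0.1471 0.1632 0.1659]
side peg 156 rect 608.7462158203125 -339.2098388671875 91.0387954711914 26.226350784301758 5.112067699432373 mean [ 0.6087 -0.3369  0.1561] ang 9.70819489763686 z [0.1419 0.1567 0.1658]
    [ 0.5681 -0.34    0.1633] 26
    [ 0.5843 -0.3394  0.1608] 26
    [ 0.6014 -0.3376  0.1581] 26
    [ 0.6177 -0.3339  0.1564] 26
    [ 0.6334 -0.3306  0.1535] 26
    [ 0.6473 -0.3284  0.1482] 26
side turq 370 rect 411.51776123046875 -64.62191772460938 24.154502868652344 119.90744018554688 26.540571212768555 mean [ 0.408  -0.0539  0.1512] ang 117.2392666475077 z [0.1357 0.1542 0.1563]
```

```bash
cat >> h.py <<'E'
def go(t,ang=None):
    """shift (cm, tool axes) and turn from the measured pose to TCP t, jaw axis y at world angle ang (deg)"""
    from scipy.spatial.transform import Rotation as R
    o=get_obs();M=R.from_quat(o['tool_rot']).as_matrix();v=M.T@(np.array(t)-o['eef_pos'])*100
    a=np.degrees(np.arctan2(M[1,1],M[0,1]));tr=0 if ang is None else -np.radians((ang-a+180)%360-180)
    print('t%.2f tcp'%o['clock'],np.round(o['eef_pos'],4),'yang %.1f'%a,'tilt',np.round(M[:,2],3),'shift',np.round(v,2),'turn %.3f'%tr,'F',np.round(o['ft_force'],1),'w',round(o['grip_width'],4),'q',np.round(o['joint_pos'],2))
E
cat camera 2>/dev/null; ls
```

```text
h.py
pics
```

>>> arm_command --pt "2.6 -2.1 -2" --pt "5.2 -4.2 -4" --pt "7.8 -6.2 -6" --pt "10.4 -8.3 -6" --pt "13 -10.4 -6" --turn '[-0.12, -0.24, -0.36, -0.48, -0.6]' --hand '[0, 0, 0, 0, 0]'

```text
clock: 1.12
eef_pos: [0.2863, -0.3032, 0.3069]
tool_rot: [0.867, 0.498, 0.001, 0.002]
ft_force: [0.1, -0.1, -0.7]
grip_width: 0.0853
```

```bash
python3 -c "
from h import *
go([.509,.146,.30],75.8)"
```

```text
t1.12 tcp [ 0.2863 -0.3032  0.3069] yang -30.3 tilt [ 0.003 -0.003 -1.   ] shift [50.02 -3.44  0.63] turn -1.852 F [ 0.1 -0.1 -0.7] w 0.0853 q [-0.81  0.05 -0.06  1.46  0.    1.29]
```

>>> arm_command --pt "3.5 -0.2 0" --pt "7 -0.5 0" --pt "10.5 -0.7 0" --pt "14 -1 0" --pt "17.5 -1.2 0" --turn '[-0.12, -0.24, -0.36, -0.48, -0.61]' --hand '[0, 0, 0, 0, 0]'

```text
clock: 1.53
eef_pos: [0.3644, -0.1455, 0.3056]
tool_rot: [0.679, 0.734, 0.0, 0.0]
ft_force: [0.4, 0.3, -0.5]
grip_width: 0.0851
```

```bash
python3 -c "
from h import *
go([.509,.146,.30],75.8)"
```

```text
t1.53 tcp [ 0.3644 -0.1455  0.3056] yang 4.4 tilt [ 0.001 -0.    -1.   ] shift [27.95 16.66  0.57] turn -1.246 F [ 0.4  0.3 -0.5] w 0.0851 q [-0.38  0.   -0.11  1.45 -0.    1.11]
```

>>> arm_command --pt "3 1.8 0" --pt "6 3.6 0" --pt "9 5.4 0" --pt "12 7.2 0" --pt "15 9 0" --turn '[-0.12, -0.24, -0.36, -0.48, -0.61]' --hand '[0, 0, 0, 0, 0]'

```text
clock: 1.95
eef_pos: [0.4437, 0.0107, 0.3056]
tool_rot: [0.43, 0.903, 0.0, 0.0]
ft_force: [1.0, -0.2, 0.1]
grip_width: 0.0852
```

```bash
python3 -c "
from h import *
go([.509,.146,.30],75.8)"
```

```text
t1.95 tcp [0.4437 0.0107 0.3056] yang 39.1 tilt [ 0.001 -0.    -1.   ] shift [ 6.38 13.6   0.56] turn -0.641 F [ 1.  -0.2  0.1] w 0.0852 q [ 0.02  0.11 -0.    1.46 -0.    0.91]
```

>>> arm_command --pt "1.5 3.3 0" --pt "3 6.6 0" --pt "4.5 9.9 0.3" --pt "5.8 12.6 0.5" --pt "5.8 12.6 0.5" --turn '[-0.12, -0.24, -0.36, -0.48, -0.6]' --hand '[0, 0, 0, 0, 0]'

```text
clock: 2.37
eef_pos: [0.5069, 0.1377, 0.2988]
tool_rot: [0.141, 0.99, 0.001, -0.0]
ft_force: [-0.6, 0.2, -0.4]
grip_width: 0.0853
```

```bash
python3 - <<'E'
from h import *
go([.509,.146,.30],75.8)
print(np.round(camera_info('wrist')['mtx'],0))
p,d=shot('wrist','w1.png');W=cloud('wrist',p,d)
for dk in (70,):
    m=sel(W,p,(.509,.146),.075,.14,.19,dk);X=W[m];print(len(X))
    print(cv2.minAreaRect((X[:,:2]*1000).astype(np.float32)),X.mean(0),np.percentile(X[:,2],[5,50,95]))
for n in ['wide_grip']: print(spot_point('wrist',n))
E
```

```text
t2.37 tcp [0.5069 0.1377 0.2988] yang 73.8 tilt [-0.     0.002 -1.   ] shift [ 0.03  0.86 -0.12] turn -0.036 F [-0.6  0.2 -0.4] w 0.0853 q [0.26 0.28 0.19 1.48 0.   0.55]
[[347.   0. 320.]
 [  0. 347. 201.]
 [  0.   0.   1.]]
4158
((515.2843017578125, 176.11331176757812), (88.49195861816406, 118.85851287841797), 75.67394256591797) [0.50376551 0.14498964 0.16533478] [0.16413892 0.16537126 0.16649537]
[{'location': [192.6, 330.2], 'conf': 0.82}, {'location': [145.3, 45.8], 'conf': 0.66}]
```

View pics/w1.png

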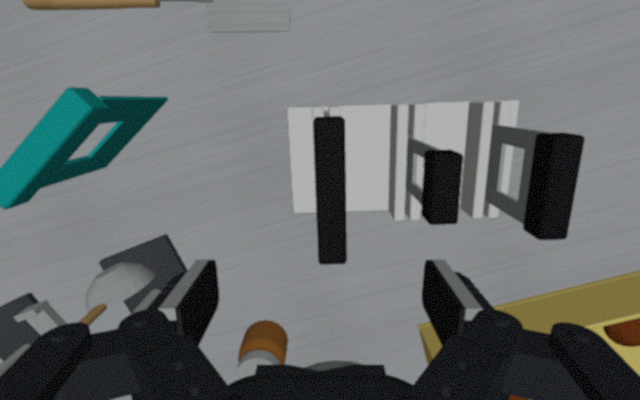

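```bash
python3 - <<'E'
from h import *
p,d=shot('wrist');W=cloud('wrist',p,d)
m=(sel(W,p,(.509,.146),.09,.155,.175,70)).astype(np.uint8)
n,l=cv2.connectedComponents(m);X=W[l==l[190,330]]
r=cv2.minAreaRect((X[:,:2]*1000).astype(np.float32));print(r,len(X),np.percentile(X[:,2],50))
go([.507,.145,.30],75.8)
E
```

```text
((508.0820617675781, 145.4078369140625), (22.793685913085938, 118.96041107177734), 75.7376708984375) 4102 0.16548632947837
t2.52 tcp [0.505  0.1334 0.2999] yang 73.0 tilt [-0.001 -0.001 -1.   ] shift [ 0.15  1.17 -0.01] turn -0.049 F [0.5 0.1 0.1] w 0.0855 q [ 0.26  0.27  0.19  1.49 -0.    0.55]
```

>>> arm_command --pt "0.3 1.25 0" --pt "0.3 1.25 3" --pt "0.3 1.25 6" --pt "0.3 1.25 9" --pt "0.3 1.25 11" --turn '[-0.049, -0.049, -0.049, -0.049, -0.049]' --hand '[0, 0, 0, 0, 0]'

```text
clock: 2.93
eef_pos: [0.5045, 0.1443, 0.1882]
tool_rot: [0.125, 0.992, -0.001, -0.001]
ft_force: [-0.2, 0.0, -0.1]
grip_width: 0.0854
```

```bash
python3 -c "
from h import *
go([.5085,.1455,.148],75.8)"
```

```text
t2.93 tcp [0.5045 0.1443 0.1882] yang 75.6 tilt [-0.002 -0.001 -1.   ] shift [-0.37  0.22  4.02] turn -0.003 F [-0.2  0.  -0.1] w 0.0854 q [ 0.28  0.32 -0.04  1.22 -0.    0.53]
```

>>> arm_command --pt "-0.37 0.2 1.5" --pt "-0.37 0.2 3" --pt "-0.37 0.2 4" --pt "-0.37 0.2 4" --pt "-0.37 0.2 4" --turn '[0, 0, 0, 0, 0]' --hand '[0, 0, 0, 0.2, 0.5]'

```text
clock: 3.35
eef_pos: [0.5098, 0.1461, 0.1505]
tool_rot: [0.124, 0.992, -0.0, -0.0]
ft_force: [-0.3, 0.2, 0.7]
grip_width: 0.0638
```

```bash
python3 -c "
from h import *
go([.5085,.1455,.148],75.8)"
```

```text
t3.35 tcp [0.5098 0.1461 0.1505] yang 75.8 tilt [-0.001 -0.    -1.   ] shift [ 0.11 -0.09  0.25] turn -0.000 F [-0.3  0.2  0.7] w 0.0638 q [ 0.28  0.36 -0.08  1.13 -0.    0.53]
```

>>> arm_command --pt "0.1 -0.1 0" --pt "0.1 -0.1 0" --pt "0.1 -0.1 0" --pt "0.1 -0.1 0" --pt "0.1 -0.1 0" --turn '[0, 0, 0, 0, 0]' --hand '[1, 1, 1, 1, 1]'

```text
clock: 3.77
eef_pos: [0.5097, 0.1463, 0.1516]
tool_rot: [0.123, 0.992, 0.0, 0.001]
ft_force: [0.5, -0.5, 4.5]
grip_width: 0.0232
```

>>> arm_command --pt "0 0 0" --pt "0 0 0" --pt "0 0 -1" --pt "0 0 -2.5" --pt "0 0 -4" --turn '[0, 0, 0, 0, 0]' --hand '[1, 1, 1, 1, 1]'

```text
clock: 4.18
eef_pos: [0.5073, 0.146, 0.1895]
tool_rot: [0.123, 0.992, -0.001, -0.002]
ft_force: [0.4, -0.1, -4.5]
grip_width: 0.0229
```

```bash
python3 -c "
from h import *
go([.48,.10,.36],75.8)"
```

```text
t4.18 tcp [0.5073 0.146  0.1895] yang 75.9 tilt [-0.004 -0.001 -1.   ] shift [  1.6   -5.16 -17.04] turn 0.002 F [ 0.4 -0.1 -4.5] w 0.0229 q [ 0.28  0.33 -0.02  1.22  0.    0.53]
```

>>> arm_command --pt "0 0 -3.5" --pt "0 0 -7" --pt "0 0 -10.5" --pt "0 0 -14" --pt "0 0 -16" --turn '[0, 0, 0, 0, 0]' --hand '[1, 1, 1, 1, 1]'

```text
clock: 4.6
eef_pos: [0.5088, 0.1463, 0.3541]
tool_rot: [0.123, 0.992, 0.001, 0.001]
ft_force: [1.0, 0.1, -3.7]
grip_width: 0.0229
```

```bash
python3 -c "
from h import *
go([.44,-.22,.36],9.4)"
```

```text
t4.60 tcp [0.5088 0.1463 0.3541] yang 75.9 tilt [ 0.003  0.001 -1.   ] shift [ -2.23 -37.2   -0.65] turn 1.161 F [ 1.   0.1 -3.7] w 0.0229 q [0.28 0.28 0.34 1.63 0.   0.53]
```

>>> arm_command --pt "-0.4 -2 -0.1" --pt "-0.9 -4.5 -0.3" --pt "-1.5 -7.2 -0.6" --pt "-2 -10 -0.6" --pt "-2.6 -12.8 -0.6" --turn '[0.05, 0.11, 0.17, 0.23, 0.3]' --hand '[1, 1, 1, 1, 1]'

```text
clock: 5.02
eef_pos: [0.5019, 0.0148, 0.3558]
tool_rot: [0.271, 0.963, -0.0, -0.001]
ft_force: [-0.4, 0.0, -5.6]
grip_width: 0.0231
```

```bash
python3 -c "
from h import *
go([.487,-.361,.36],9.4)"
```

```text
t5.02 tcp [0.5019 0.0148 0.3558] yang 58.6 tilt [-0.003  0.    -1.   ] shift [-18.31 -32.86  -0.42] turn 0.859 F [-0.4  0.  -5.6] w 0.0231 q [0.03 0.23 0.28 1.62 0.   0.58]
```

>>> arm_command --pt "-1.5 -2.6 0" --pt "-3 -5.2 0" --pt "-4.5 -7.8 0" --pt "-6 -10.4 0" --pt "-7.4 -13 0" --turn '[0.07, 0.14, 0.21, 0.28, 0.35]' --hand '[1, 1, 1, 1, 1]'

```text
clock: 5.43
eef_pos: [0.4978, -0.135, 0.3555]
tool_rot: [0.435, 0.901, -0.0, -0.001]
ft_force: [0.4, 0.3, -4.1]
grip_width: 0.0232
```

```bash
python3 -c "
from h import *
go([.487,-.361,.36],9.4)"
```

```text
t5.43 tcp [ 0.4978 -0.135   0.3555] yang 38.5 tilt [-0.003  0.001 -1.   ] shift [-17.02 -14.91  -0.47] turn 0.508 F [ 0.4  0.3 -4.1] w 0.0232 q [-0.26  0.26  0.31  1.63  0.    0.63]
```

>>> arm_command --pt "-2.2 -1.9 0" --pt "-4.5 -3.8 0" --pt "-6.8 -5.8 0" --pt "-9 -7.7 0" --pt "-11 -9.6 0" --turn '[0.07, 0.14, 0.21, 0.28, 0.35]' --hand '[1, 1, 1, 1, 1]'

```text
clock: 5.85
eef_pos: [0.4917, -0.2809, 0.3552]
tool_rot: [0.585, 0.811, -0.0, -0.002]
ft_force: [-0.0, -0.8, -4.3]
grip_width: 0.0227
```

```bash
python3 -c "
from h import *
go([.487,-.361,.36],9.4)"
```

```text
t5.85 tcp [ 0.4917 -0.2809  0.3552] yang 18.4 tilt [-0.003  0.002 -1.   ] shift [-7.45 -2.98 -0.49] turn 0.157 F [-0.  -0.8 -4.3] w 0.0227 q [-0.52  0.37  0.47  1.67  0.    0.73]
```

>>> arm_command --pt "-2 -0.8 0" --pt "-4 -1.6 0" --pt "-6 -2.4 0" --pt "-7.4 -3 2" --pt "-7.4 -3 4" --turn '[0.05, 0.1, 0.15, 0.16, 0.16]' --hand '[1, 1, 1, 1, 1]'

```text
clock: 6.27
eef_pos: [0.4871, -0.3628, 0.3154]
tool_rot: [0.648, 0.762, -0.001, 0.001]
ft_force: [0.4, -0.7, -4.5]
grip_width: 0.0229
```

```bash
python3 -c "
from h import *
go([.487,-.361,.225],9.4)"
```

```text
t6.27 tcp [ 0.4871 -0.3628  0.3154] yang 9.2 tilt [-0.    -0.002 -1.   ] shift [0.2  0.02 9.04] turn -0.003 F [ 0.4 -0.7 -4.5] w 0.0229 q [-0.64  0.45  0.49  1.61 -0.    0.77]
```

>>> arm_command --pt "0.2 0 2.5" --pt "0.2 0 5" --pt "0.2 0 7.5" --pt "0.2 0 9" --pt "0.2 0 9" --turn '[0, 0, 0, 0, 0]' --hand '[1, 1, 1, 1, 1]'

```text
clock: 6.68
eef_pos: [0.4845, -0.3553, 0.2205]
tool_rot: [0.646, 0.763, -0.0, -0.006]
ft_force: [-0.9, 0.4, -5.2]
grip_width: 0.0228
```

```bash
python3 - <<'E'
from h import *
go([.605,-.3415,.2235],9.4)
for c in ['side','top']:
    p,d=shot(c);W=cloud(c,p,d)
    for n in ['wide_eye','peg_mid','wide_grip']:
        print(c,n,[(r['location'],round(r['conf'],2)) for r in spot_point(c,n)[:3]],)
    print([np.round(proj(c,q)) for q in [(.487,-.361,.2265-.061),(.605,-.3415,.155),(.487,-.361,.2265)]])
    rc=proj(c,(.53,-.35,.18));r,q=int(rc[0]),int(rc[1]);x=p[max(r-50,0):r+60,q-70:q+70,::-1]
    cv2.imwrite('pics/ins_%s.png'%c,cv2.resize(x,None,fx=2.8,fy=2.8,interpolation=3))
a,b=[cv2.imread('pics/ins_%s.png'%c) for c in('side','top')];cv2.imwrite('pics/ins.png',np.hstack([a[:300],b[:300]]))
E
```

```text
t6.68 tcp [ 0.4845 -0.3553  0.2205] yang 9.5 tilt [-0.01   0.007 -1.   ] shift [-0.62 12.11 -0.4 ] turn 0.001 F [-0.9  0.4 -5.2] w 0.0228 q [-0.63  0.46  0.26  1.38  0.    0.77]
side wide_eye [([200.5, 372.6], 0.95), ([120.4, 388.7], 0.56)]
side peg_mid [([113.2, 348.0], 0.75)]
side wide_grip [([181.5, 373.6], 0.84), ([99.5, 386.8], 0.6)]
[array([115., 386.]), array([113., 348.]), array([ 97., 388.])]
top wide_eye []
top peg_mid [([151.1, 483.3], 0.76)]
top wide_grip [([202.6, 509.6], 0.89), ([244.5, 365.4], 0.65)]
[array([205., 498.]), array([153., 484.]), array([202., 508.])]
```

View pics/ins.png

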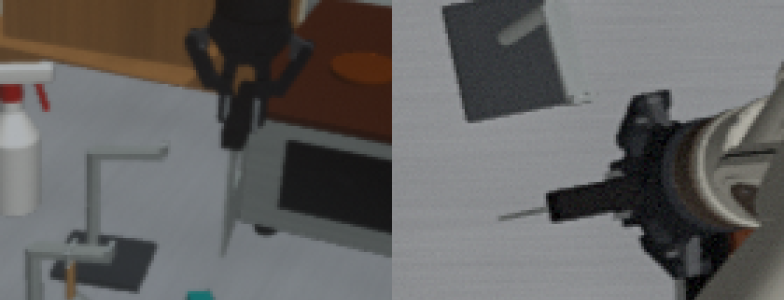

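```bash
python3 - <<'E'
from h import *
np.set_printoptions(precision=4,suppress=True)
go([.605,-.3415,.2235],9.4)
e=np.array(get_obs()['eef_pos'])
c='side';p,d=shot(c);W=cloud(c,p,d)
print(proj(c,e-[0,0,.0595]),proj(c,e+[0,0,.0015]))
m=(np.hypot(W[...,0]-e[0],W[...,1]-e[1])<.08)&(W[...,2]>.05)&(W[...,2]<.20)&(np.arange(640)[None]<430)
X=W[m];print(len(X),X.min(0),X.max(0))
for z in np.arange(.06,.2,.02):
    Y=X[abs(X[:,2]-z)<.01]; print(round(z,2),len(Y),Y.mean(0) if len(Y) else '',Y.min(0) if len(Y) else '',Y.max(0) if len(Y) else '')
c='top';p,d=shot(c);W=cloud(c,p,d)
X=W[sel(W,p,e,.09,.225,.25,70)];Y=X[X[:,1]>e[1]+.02];print('handle left part',len(Y),Y.mean(0),Y.min(0),Y.max(0),cv2.minAreaRect((Y[:,:2]*1000).astype(np.float32)))
E
```

```text
t7.08 tcp [ 0.4879 -0.3578  0.2278] yang 9.5 tilt [ 0.002 -0.001 -1.   ] shift [-0.31 11.82  0.45] turn 0.001 F [-0.9 -0.2 -5. ] w 0.0231 q [-0.63  0.46  0.27  1.38  0.    0.77]
(np.float64(114.7544184353421), np.float64(385.74162318715577)) (np.float64(96.28561262427021), np.float64(387.6848509671019))
185 [ 0.475  -0.4164  0.0854] [ 0.5662 -0.2948  0.1999]
0.06 0   
0.08 8 [ 0.4854 -0.3551  0.0877] [ 0.4782 -0.4137  0.0854] [ 0.495  -0.2997  0.09  ]
0.1 34 [ 0.4829 -0.3386  0.1012] [ 0.4755 -0.4077  0.0901] [ 0.494  -0.2971  0.1098]
0.12 31 [ 0.4841 -0.3461  0.1205] [ 0.4763 -0.4164  0.1112] [ 0.4953 -0.2948  0.1295]
0.14 44 [ 0.4845 -0.3462  0.1416] [ 0.4755 -0.4162  0.1303] [ 0.4953 -0.2962  0.1496]
0.16 36 [ 0.5054 -0.3496  0.1609] [ 0.4761 -0.4131  0.1507] [ 0.5659 -0.2988  0.1699]
0.18 22 [ 0.4837 -0.3173  0.1781] [ 0.475  -0.4011  0.1703] [ 0.5662 -0.2959  0.1893]
0.2 10 [ 0.4791 -0.3114  0.1956] [ 0.4761 -0.3406  0.1902] [ 0.4832 -0.2971  0.1999]
handle left part 225 [ 0.4799 -0.3166  0.2416] [ 0.4671 -0.3375  0.2252] [ 0.4936 -0.298   0.2474] ((480.24224853515625, -318.7613830566406), (22.42048454284668, 39.909854888916016), 7.926051616668701)
```

>>> arm_command --pt "-0.3 0 0.4" --pt "-0.3 1.5 0.4" --pt "-0.3 3 0.4" --pt "-0.3 4.2 0.4" --pt "-0.3 5.4 0.4" --turn '[0, 0, 0, 0, 0]' --hand '[1, 1, 1, 1, 1]'

```text
clock: 7.6
eef_pos: [0.5416, -0.3517, 0.2219]
tool_rot: [0.646, 0.763, -0.0, -0.0]
ft_force: [0.1, -0.1, -4.2]
grip_width: 0.0233
```

```bash
python3 -c "
from h import *
go([.605,-.3415,.2235],9.4)"
```

```text
t7.60 tcp [ 0.5416 -0.3517  0.2219] yang 9.4 tilt [-0.  0. -1.] shift [-0.04  6.42 -0.16] turn 0.001 F [ 0.1 -0.1 -4.2] w 0.0233 q [-0.58  0.55  0.4   1.43 -0.    0.83]
```

>>> arm_command --pt "0 0.8 -0.1" --pt "0 1.6 -0.1" --pt "0 2.4 -0.1" --pt "0 3.2 -0.1" --pt "0 3.8 -0.1" --turn '[0, 0, 0, 0, 0]' --hand '[1, 1, 1, 1, 1]'

```text
clock: 8.02
eef_pos: [0.5793, -0.3452, 0.2232]
tool_rot: [0.646, 0.763, 0.0, 0.0]
ft_force: [0.2, -0.8, -4.7]
grip_width: 0.0228
```

>>> arm_command --pt "0 0.5 0" --pt "0 1 0" --pt "0 1.6 0" --pt "0 2.2 0" --pt "0 2.4 0" --turn '[0, 0, 0, 0, 0]' --hand '[1, 1, 1, 1, 1]'

```text
clock: 8.43
eef_pos: [0.6032, -0.3411, 0.2232]
tool_rot: [0.646, 0.763, 0.0, 0.0]
ft_force: [-0.3, -0.8, -5.0]
grip_width: 0.0232
```

```bash
python3 - <<'E'
from h import *
go([.605,-.3415,.2235],9.4)
c='side';p,d=shot(c);r,q=110,350;cv2.imwrite('pics/ins2.png',cv2.resize(p[50:180,270:430,::-1],None,fx=4,fy=4,interpolation=3))
E
```

```text
t8.43 tcp [ 0.6032 -0.3411  0.2232] yang 9.5 tilt [ 0.001  0.    -1.   ] shift [-0.07  0.17 -0.03] turn 0.001 F [-0.3 -0.8 -5. ] w 0.0232 q [-0.51  0.66  0.59  1.51  0.    0.89]
```

View pics/ins2.png

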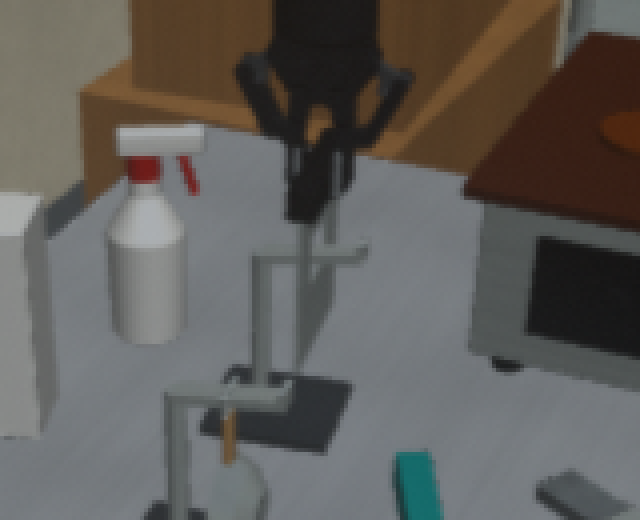

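>>> arm_command --pt "0 0 0.5" --pt "0 0 1" --pt "0 0 1.5" --pt "0 0 2" --pt "0 0 2.2" --turn '[0, 0, 0, 0, 0]' --hand '[1, 1, 1, 1, 1]'

```text
clock: 8.9
eef_pos: [0.6014, -0.3412, 0.1998]
tool_rot: [0.647, 0.763, -0.0, -0.001]
ft_force: [-1.0, -0.3, 3.0]
grip_width: 0.0227
```

>>> arm_command --pt "0 0 0.1" --pt "0 0 0.2" --pt "0 0 0.2" --pt "0 0 0.2" --pt "0 0 0.2" --turn '[0, 0, 0, 0, 0]' --hand '[1, 1, 1, 1, 1]'

```text
clock: 9.32
eef_pos: [0.6024, -0.3415, 0.1998]
tool_rot: [0.646, 0.763, 0.0, 0.0]
ft_force: [-0.4, 1.5, -1.3]
grip_width: 0.0233
```

>>> arm_command --pt "0 0 0.1" --pt "0 0 0.1" --pt "0 0 0.1" --pt "0 0 0.1" --pt "0 0 0.1" --turn '[0, 0, 0, 0, 0]' --hand '[1, 0.7, 0.65, 0.6, 0.6]'

```text
clock: 9.73
eef_pos: [0.6025, -0.3415, 0.1986]
tool_rot: [0.646, 0.763, 0.0, 0.0]
ft_force: [-0.5, -1.3, 0.2]
grip_width: 0.0344
```

```bash
python3 - <<'E'
from h import *
go([.605,-.3415,.30],9.4)
c='side';p,d=shot(c);cv2.imwrite('pics/rel.png',cv2.resize(p[50:180,270:430,::-1],None,fx=4,fy=4,interpolation=3))
E
```

```text
t9.73 tcp [ 0.6025 -0.3415  0.1986] yang 9.5 tilt [ 0.001 -0.    -1.   ] shift [ -0.05   0.25 -10.14] turn 0.001 F [-0.5 -1.3  0.2] w 0.0344 q [-0.52  0.66  0.54  1.45  0.    0.89]
```

View pics/rel.png

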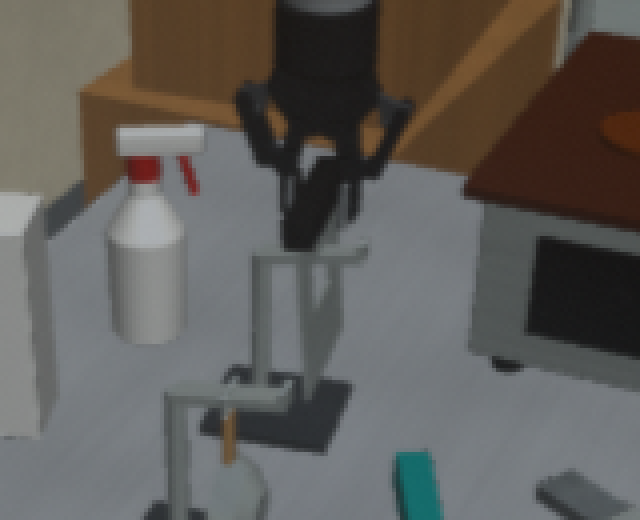

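>>> arm_command --pt "0 0 0" --pt "0 0 0" --pt "0 0 -0.5" --pt "0 0 -1.5" --pt "0 0 -3" --turn '[0, 0, 0, 0, 0]' --hand '[0.4, 0.3, 0.3, 0.3, 0.3]'

```text
clock: 10.2
eef_pos: [0.6016, -0.341, 0.2278]
tool_rot: [0.646, 0.763, -0.0, -0.001]
ft_force: [-0.3, 1.0, -0.5]
grip_width: 0.0596
```

>>> arm_command --pt "0 0 -2" --pt "0 0 -4" --pt "0 0 -7" --pt "0 0 -9" --pt "0 0 -11" --turn '[0, 0, 0, 0, 0]' --hand '[0.3, 0.3, 0.3, 0.3, 0.3]'

```text
clock: 10.62
eef_pos: [0.6022, -0.3413, 0.3416]
tool_rot: [0.646, 0.763, 0.0, 0.002]
ft_force: [-0.0, -0.3, -0.8]
grip_width: 0.0598
```

>>> arm_command --pt "0 -2 0" --pt "0 -5 0" --pt "0 -8 0" --pt "0 -12 0" --pt "0 -16 0" --turn '[0, 0, 0, 0, 0]' --hand '[0.3, 0.3, 0.3, 0.3, 0.3]'

```text
clock: 11.03
eef_pos: [0.4433, -0.3675, 0.3391]
tool_rot: [0.646, 0.763, -0.0, 0.001]
ft_force: [0.1, -0.9, 1.9]
grip_width: 0.0598
```

```bash
python3 - <<'E'
from h import *
np.set_printoptions(precision=4,suppress=True)
go([.605,-.3415,.30],9.4)
for c in ('side','top'):
    p,d=shot(c);W=cloud(c,p,d)
    if c=='side': cv2.imwrite('pics/fin.png',cv2.resize(p[50:280,200:430,::-1],None,fx=2.6,fy=2.6,interpolation=3))
    for n,ctr,r,z0,z1 in [('wide',(.603,-.341),.075,.17,.235),('mid',(.554,.33),.06,.145,.19),('nar',(.533,.237),.045,.145,.19)]:
        X=W[sel(W,p,ctr,r,z0,z1,80)]
        if len(X): print(c,n,len(X),cv2.minAreaRect((X[:,:2]*1000).astype(np.float32)),np.percentile(X[:,2],[2,50,98]))
    for n in ('wide_eye','wide_grip','peg_mid'): print(n,[(r['location'],round(r['conf'],2)) for r in spot_point(c,n)[:3]])
    print(proj(c,(.603,-.341,.139)),proj(c,(.603,-.341,.200)))
c='side';p,d=shot(c);W=cloud(c,p,d)
X=W[sel(W,p,(.603,-.341),.075,.05,.13)];X=X[X[:,0]<.63]
for z in (.065,.08,.1,.12):
    Y=X[abs(X[:,2]-z)<.01];print(z,len(Y),Y.min(0),Y.mean(0),Y.max(0)) if len(Y) else 0
E
```

```text
t11.03 tcp [ 0.4433 -0.3675  0.3391] yang 9.5 tilt [ 0.001 -0.001 -1.   ] shift [-0.11 16.37  3.92] turn 0.002 F [ 0.1 -0.9  1.9] w 0.0598 q [-0.69  0.38  0.45  1.63 -0.    0.71]
side wide 243 ((603.6583862304688, -337.12835693359375), (24.851486206054688, 121.75253295898438), 9.214451789855957) [0.1876 0.2112 0.215 ]
side mid 559 ((555.1162109375, 322.130126953125), (24.358427047729492, 85.77936553955078), 75.58104705810547) [0.1466 0.1635 0.166 ]
side nar 351 ((529.1980590820312, 235.628173828125), (24.740163803100586, 58.60737228393555), 77.3382568359375) [0.1456 0.1633 0.1663]
wide_eye [([118.6, 349.8], 0.74), ([200.7, 375.9], 0.55), ([113.5, 349.1], 0.26)]
wide_grip [([99.1, 346.5], 0.73), ([180.4, 372.3], 0.73)]
peg_mid [([111.5, 350.6], 0.71)]
(np.float64(117.89999606636071), np.float64(348.7475916852511)) (np.float64(100.2347298226913), np.float64(349.45278426633115))
top wide 674 ((601.0564575195312, -341.45550537109375), (24.701152801513672, 119.12828826904297), 9.133190155029297) [0.1965 0.2143 0.2183]
top mid 456 ((554.923583984375, 318.14788818359375), (25.38108253479004, 83.99048614501953), 75.93412780761719) [0.1516 0.1657 0.1701]
top nar 296 ((529.412109375, 231.641845703125), (24.55849838256836, 56.5925178527832), 75.83541107177734) [0.1528 0.1665 0.1714]
wide_eye [([154.5, 485.2], 0.85)]
wide_grip [([241.5, 366.5], 0.65), ([150.7, 496.0], 0.56)]
peg_mid [([154.8, 485.7], 0.96)]
(np.float64(155.26801446415269), np.float64(481.8676752821273)) (np.float64(150.41154479913607), np.float64(490.8483637128667))
0.065 47 [ 0.5844 -0.3908  0.0565] [ 0.5924 -0.3307  0.0662] [ 0.6021 -0.2826  0.0746]
0.08 59 [ 0.5846 -0.3945  0.07  ] [ 0.5934 -0.3313  0.0801] [ 0.6044 -0.2811  0.0898]
0.1 55 [ 0.5845 -0.3974  0.0908] [ 0.5946 -0.3302  0.1001] [ 0.6069 -0.2804  0.1093]
0.12 55 [ 0.5858 -0.3947  0.1101] [ 0.5963 -0.3322  0.1188] [ 0.6061 -0.2779  0.1294]
```

View pics/fin.png

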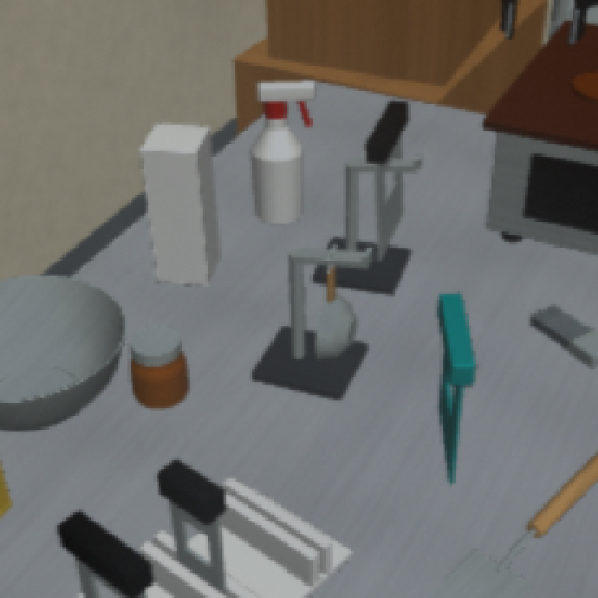

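The picture shows the wide scraper hanging on the empty peg, with its black handle uppermost at crop (130, 388). The other two still stand in the rack. I'm handing it in.

```bash
python3 -c "
from h import *
go([.44,-.367,.339],9.4);print(job_done())"
```

```text
t11.48 tcp [ 0.4458 -0.3675  0.3383] yang 9.5 tilt [ 0. -0. -1.] shift [ 0.15 -0.56 -0.07] turn 0.002 F [-0.2 -0.5  0.3] w 0.0593 q [-0.69  0.39  0.45  1.63  0.    0.71]
the job is handed in; nothing more can be done
None
```

The widest black scraper, not the turquoise look-alike, now hangs by its hole on the empty peg with its handle uppermost. I handed the job in at about 11.5 s on the robot's clock, and `job_done()` gave no verdict.

- **Position:** both fixed cameras put the handle centre at about (0.602, -0.339), against a peg middle of about (0.605, -0.342). The cameras disagree by about 4 mm, which is within the limits. The handle's top stands at about z = 0.214, so the hole centre is about 0.140, or 15 mm below the peg's axis.
- **Angle:** the blade leans about 4 deg from upright and is square to the peg within a degree or so.
- **Other scrapers:** both were measured within about 1 mm of where they started.
- **Robot:** the gripper is open and well clear of everything. The highest wrist force I read was about 6 N.
- **Checks:** none failed. The networks again reported the turquoise scraper as `wide_grip` and `wide_eye`, which I ignored because of its colour.

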